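# Raise the easel's canvas ledge to the tape mark and cam it shut in one hold

## Robot

A 6-joint arm with a two-finger parallel gripper is mounted at the origin on the work surface. World frame = base frame: x ahead of the robot, y to its left, z up, the work surface at z = 0. Lengths are in mm, angles in rad, forces in N, time in s.
With the tool pointing down it reaches from about 350 to 975 mm from the base axis. Payload 17.4 kg.
Tool frame: the origin (TCP) lies at the very end of the fingers, on their centre line; the grasp point (between the pads) lies 19 mm behind it (ctrl.grip_depth is the distance from the TCP to the grasp point, in mm); x points along the fingers, y is the direction in which the jaws open and shut, and the axes are right-handed (so a half turn about x gives the same grasp; the last joint's range is limited). The gripper opens to 85 mm and grips with 20 to 120 N. Pads are 22 mm wide; open, the fingers measure 114 mm over their backs; the gripper's body (76 mm by 85 mm) begins 54 mm behind the grasp point. The pads swing forward as they close: fully open they stand 13 mm farther back than shut.
Start: joints at [-1.207, 0.116, 1.442, -0, 1.584, -0.038], TCP at [263.968, -621.252, 231.303] pointing down, gripper open.
Joint ranges: [-2.83, 2.83], [-0.83, 2.19], [0.07, 2.5], [-1.14, 4.28], [0.01, 3], [-2.97, 2.97]. Speed limits (rad/s): [1.89, 1.89, 2.22, 3.14, 3.14, 3.14].

## Interface

Orientations are given as a unit quaternion [x, y, z, w].
In Python, from workcell import ctrl, optics gives the robot as it stands.
- The arm moves only by the shell command python3 -m creep 'ROWS' [FORCE]. ROWS is JSON, a list that holds one entry, the list of rows, each a list of 7 numbers: the closure in counts, from 0 (fully open) to 255 (shut), then the shift along the tool's x, y, z in m, then the turn, a rotation vector about the tool's x, y, z in rad. A call has 1 to 12 rows; each row shifts and turns the pose as measured when the row begins, along the tool's axes as they then stand; what a row does not reach is not made up. A row lasts 1/12 s, in which the tool goes at most 41.7 mm and 7.16 degrees, less where a joint would pass 70% of its speed; a pose out of reach is approached as far as the arm can. A call is refused whole if a number of a shift passes 0.0417 or a number of a turn 0.125, either way. A call with a gripper value outside its range is refused whole. The fingers move at their own pace and stop on an object; FORCE is the grip in N (left out, the last holds). Time passes only in rows, so rows that do not move let the fingers close. It gives the time, the measured TCP pose, the force and the opening at its end, in the units of the state.
- ctrl.observe(): the state, without advancing time (a new reading comes with each control period).
- optics.camera(name): name is "side" or "top" or "wrist"; returns (picture, depth): 400x640x3 uint8, blue, green, red; 400x640 float32, mm along the optical axis (not along the pixel's ray), 0 where there is no reading.
- optics.get_calibration(name): a dict with "intrinsics" (3x3 intrinsics, pixels), "R" (3x3) and "t" (3): a world point X has camera coordinates R X + t. Camera axes: x right, y down, z forward; pixel columns grow to the right and rows downward; lengths in mm; the calibration is good to about 2 mm. A picture is of the moment at which its call begins: read the wrist's pose just before it. get_calibration takes no time and is no camera call; for the wrist camera it gives the pose at the moment of the call.
- ctrl.job_done(): hands the job in, once; it reports no verdict.
The state is a dict: "t": time; "qpos": joint angles; "joint_vel": joint speeds; "effort": joint torques, N m; "tool_pos": TCP position; "eef_rot": TCP orientation; "wrist_force": force on the tool from outside, world axes, zero at the start; "wrist_torque": the same for the moment, N m; "grip_width": opening from 0.0 (shut) to 1.0 (fully open).
Only numpy, scipy, OpenCV 4.12 (cv2) and the standard library are available. Lean on these libraries where they do the work, as an engineer would, in place of code of your own. Each camera call takes 0.05 s, during which the arm holds its last target.

## Task

Push the table easel's canvas ledge up the mast until the upper end of its metal slide is level with the lower edge of the masking-tape mark, and, holding it there, squeeze the slide's cam lever fully shut against it with the same grip; the ledge slides back down if it is let go before the lever is shut. Do not shut the lever anywhere but at the mark, and do not disturb the other things on the table. Finish still holding: the fingers stay clamped over the slide and its shut lever, with the ledge at the mark.

Things in the scene. Friction and masses are not known exactly. Their poses are not given: they have to be found in the camera images.
- easel: Light-wood table easel, fixed; base frame 360 x 272 x 34 mm. Origin on the table under the middle of the base; x to the far end of the easel, y left, z up. Its mast, a bar 18 wide x 20 mm high, is hinged at the front (160 mm before the origin, 60 mm up) and rises away at 22 degrees, 490 mm long; a small fixed top holder is at its upper end.
- slide: Aluminium sleeve with the wooden canvas ledge, about 0.35 kg, sliding along the mast; starts at the bottom of its 190 mm travel and runs back down if let go; 1 to 3 N raise it. Origin on the mast's centre line at the sleeve's upper end; x uphill along the mast (the way it slides), y left across it, z square out of its upper face. Sleeve: x -105 to 0, y -13.5 to 13.5, z -14.5 to 14.5 mm.
- grip (a point): Where to take the slide: x -46, y 0, z 6 mm in slide's axes, inside the sleeve, 16 mm below the ledge board's lower face; axes as slide. The ledge board spans, in slide's axes, x -30 to -14, y -120 to 120, z -8 to 24 mm. Fingers put down astride the sleeve here (square to the mast) push the ledge up by that lower face, one finger on either side.
- cheek: The sleeve's plain left flank, part of the slide: outer face at y = 13.5 mm, x -105 to 0, z -14.5 to 14.5 mm in slide's axes. Its origin and axes are those of slide. The cam lever is on the right (-y) flank.
- lever (a joint): Angle (rad) of the dark steel cam lever on the slide's right flank: 0 = fully shut along the sleeve; starts open at 0.45 to 0.6 (stop 0.65), stays where left. Its pin, parallel to the slide's z, is at x -80, y -23.5 mm in slide's axes; the lever points uphill, 42 mm long; open, its tip stands out to -y. 2 to 10 N towards +y near the tip shuts it, and it then brakes the slide on the mast.
- paddle: The lever's flat paddle, 10 to 42 mm from the pin, 8 thick, 18 mm high (z -9 to 9). Origin at the pin, x along the lever to its tip, z as the slide's. Shut, its outer face is at y = -27 mm in slide's axes, so slide and shut lever measure 40.5 mm across; fully open, the tip's outer corner is at about y = -52 mm.
- mark (a point): The mark: lower edge of a strip of pale masking tape (19 mm wide) stuck round the mast above the ledge, taken on the mast's centre line; axes as slide. With the ledge at its mark, the origin of slide is at this point.
- mug: Bystander: white mug, 80 across, 92 mm high, beside the easel on the right.
- bottle: Bystander: clear bottle, 64 across, 190 mm high.
- pastel_box: Bystander: flat red card box 165 x 95 x 24 mm.
- tape_roll: Bystander: roll of masking tape, 80 across, 24 mm high, inside the easel's base frame on the left.
- eraser: Bystander: white eraser 46 x 24 x 13 mm, inside the easel's base frame on the right.
- pencil: Bystander: flat pencil 177 mm long, on the table left of the easel.
- pencil_jar: Bystander: grey jar of pencils, 76 across, 190 mm high with the pencils.
- sharpener: Bystander: small brass sharpener 26 x 16 x 12 mm, inside the easel's base frame on the right.

How it is judged:
By the outcome, as a careful person would: the job done as asked, in the order asked, and still so for the second after the job is handed in, while the arm keeps its last pose, push and grip.
It also fails if it takes over 35 s, if anything falls off the work surface, if the arm or the gripper's body presses on something with over 40 N, if the wrist force passes 120 N, or if a joint passes its speed limit or range.

## Working session

There is one attempt and no reset: what is moved stays moved. The work goes in short steps, Python scripts to look and compute and a shell command to move; the robot and the scene stay as the last step left them, time stands still between calls to the robot, and variables do not carry over. Pictures are saved under pics/ and viewed, and the job is handed in when it is done.

```bash
ls; mkdir -p pics; python3 - <<'E'
from workcell import ctrl, optics
import cv2
s=ctrl.observe();print(s)
print(ctrl.grip_depth)
for n in ["side","top","wrist"]:
    im,d=optics.camera(n);cv2.imwrite(f"pics/{n}0.png",im)
    import numpy as np; np.save(f"pics/{n}0.npy",d)
    c=optics.get_calibration(n);print(n,c)
E
```

```text
pics
{'t': 0.0, 'qpos': array([-1.20681871e+00,  1.16505524e-01,  1.44229558e+00, -1.26370224e-05,
        1.58401166e+00, -3.78085936e-02]), 'joint_vel': array([-6.64824849e-04, -6.74492058e-04, -8.03486426e-04,  9.77931382e-05,
        2.42898293e-04,  1.22428724e-03]), 'effort': array([ 7.42725733e-04, -7.31985855e+01, -6.32491922e+01,  1.89808054e-05,
        6.39794729e-03,  4.20353672e-05]), 'tool_pos': array([ 263.87810424, -621.06269256,  230.53017694]), 'eef_rot': array([-0.69281142, -0.14152415,  0.69296031, -0.1406743 ]), 'wrist_force': array([ 0.46272185,  0.02206201, -0.23190281]), 'wrist_torque': array([-0.0512526 , -0.00632519, -0.04474307]), 'grip_width': 1.0021595979797475}
18.700000000000003
side {'intrinsics': array([[401.46899408,   0.        , 318.39449123],
       [  0.        , 401.46899408, 197.63330275],
       [  0.        ,   0.        ,   1.        ]]), 'R': array([[-0.99944766, -0.03073713, -0.01263315],
       [-0.01279391,  0.7067364 , -0.70736128],
       [ 0.03067056, -0.70680895, -0.70673929]]), 't': array([ 538.21169938,  104.89982701, 1235.71948558])}
top {'intrinsics': array([[484.20260603,   0.        , 318.70604545],
       [  0.        , 484.20260603, 207.34698892],
       [  0.        ,   0.        ,   1.        ]]), 'R': array([[-0.0260258 , -0.99932995, -0.02573547],
       [-0.99733157,  0.02771311, -0.06754049],
       [ 0.06820845,  0.023909  , -0.99738456]]), 't': array([  18.75904828,  533.50370692, 1299.56895466])}
wrist {'intrinsics': array([[346.41974938,   0.        , 318.28221777],
       [  0.        , 346.41974938, 199.32794713],
       [  0.        ,   0.        ,   1.        ]]), 'R': array([[ 0.391684  , -0.92009878, -0.00137073],
       [-0.8827095 , -0.376187  ,  0.28161548],
       [-0.25962971, -0.10909431, -0.95952636]]), 't': array([-675.95350375,  -37.73574536,  379.09803906])}
```

View pics/top0.png

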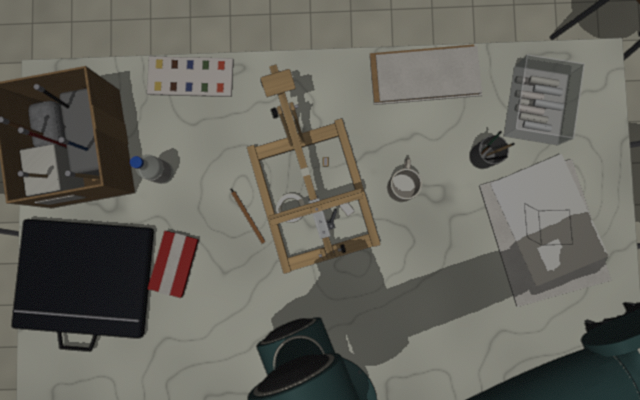

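View pics/side0.png

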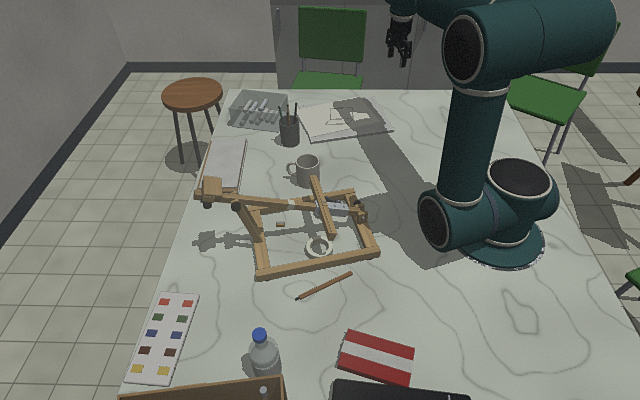

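View pics/wrist0.png

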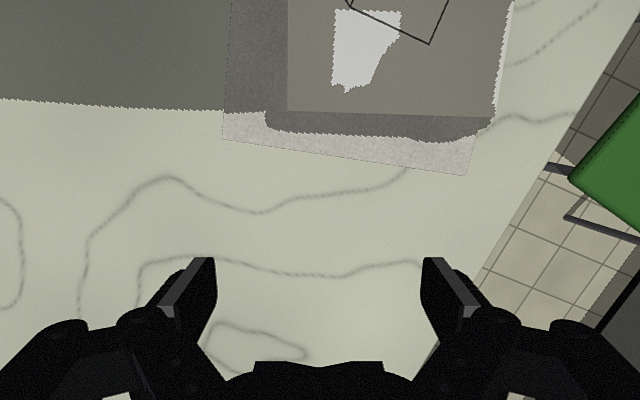

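The top view shows the easel in the middle, with the mast running from about (343,248) to (275,80), the ledge near (320,208) and the tape near (306,172). I'll enlarge that area.

```bash
python3 - <<'E'
import cv2
im=cv2.imread("pics/top0.png");c=im[55:285,230:390];cv2.imwrite("pics/topc.png",cv2.resize(c,None,fx=2.6*1,fy=2.6,interpolation=cv2.INTER_CUBIC))
c=im[140:270,240:400];cv2.imwrite("pics/topc2.png",cv2.resize(c,None,fx=4.5,fy=4.5,interpolation=cv2.INTER_CUBIC))
im=cv2.imread("pics/side0.png");c=im[160:290,190:390];cv2.imwrite("pics/sidec.png",cv2.resize(c,None,fx=4,fy=4,interpolation=cv2.INTER_CUBIC))
E
```

```text
(no output)
```

View pics/topc2.png

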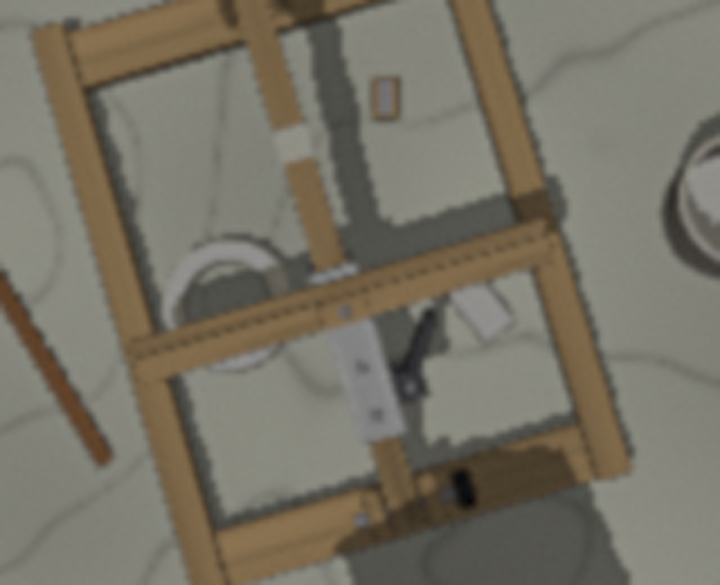

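View pics/sidec.png

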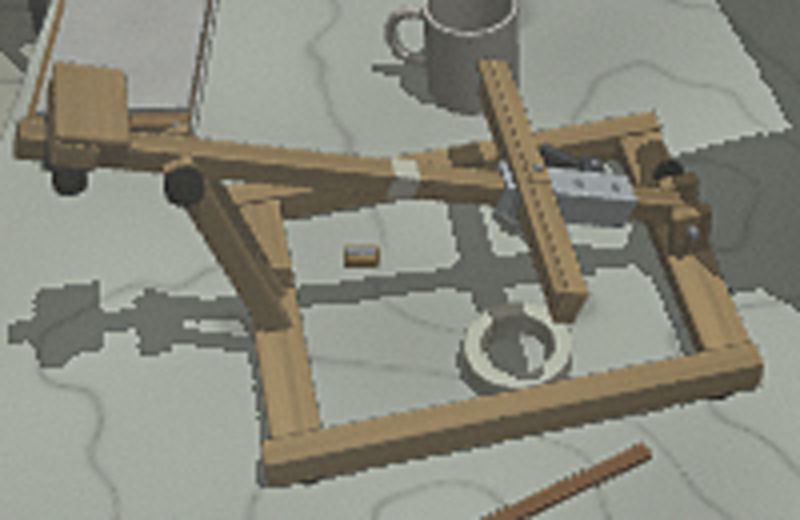

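View pics/topc.png

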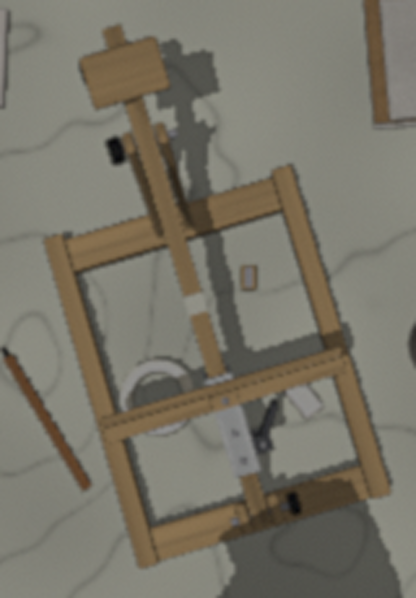

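```bash
cat > H.py <<'E'
import numpy as np,cv2
from scipy.optimize import least_squares
from workcell import ctrl, optics
A=np.radians(22)
def easel(p): # x,y,yaw
    c,s=np.cos(p[2]),np.sin(p[2]);T=np.eye(4);T[:3,:3]=[[c,-s,0],[s,c,0],[0,0,1]];T[:2,3]=p[:2];return T
def mast(p,s):
    M=np.eye(4);M[:3,:3]=np.array([[np.cos(A),0,-np.sin(A)],[0,1,0],[np.sin(A),0,np.cos(A)]])
    M[:3,3]=np.array([-160,0,60])+s*M[:3,0];return easel(p)@M
def proj(c,X):
    x=c['R']@X+c['t'];u=c['intrinsics']@x;return u[:2]/u[2]
def tr(T,v): return T[:3,:3]@np.array(v,float)+T[:3,3]
def deproj(c,u,v,d):
    K=c['intrinsics'];x=np.array([(u-K[0,2])/K[0,0]*d,(v-K[1,2])/K[1,1]*d,d]);return c['R'].T@(x-c['t'])
E
cat > fit.py <<'E'
from H import *
C={n:optics.get_calibration(n) for n in('top','side')}
T2=lambda u,v:(u/4.5+240,v/4.5+140)
T1=lambda u,v:(u/2.6+230,v/2.6+55)
S=lambda u,v:(u/4+190,v/4+160)
# (cam, frame, local, pixel)
obs=[
('top','e',(180,136,34),T1(45,239)),('top','e',(180,-136,34),T1(294,166)),('top','e',(-180,-136,34),T1(390,490)),('top','e',(-180,136,34),T1(142,566)),
('side','e',(180,136,34),S(264,447)),('side','e',(-180,136,34),S(762,350)),('side','e',(-180,-136,34),S(657,114)),
('top','m',(0,9,10),T2(283,165)),('top','m',(0,-9,10),T2(316,157)),
('top','m',(19,9,10),T2(273,137)),('top','m',(19,-9,10),T2(308,127)),
('side','m',(0,9,10),S(416,173)),('side','m',(19,9,10),S(392,168)),('side','m',(0,9,-10),S(415,197)),
('top','s',(0,13.5,14.5),T2(310,275)),('top','s',(0,-13.5,14.5),T2(356,264)),
('top','s',(-105,13.5,14.5),T2(365,441)),('top','s',(-105,-13.5,14.5),T2(404,430)),
('side','s',(-105,13.5,14.5),S(632,202)),('side','s',(-105,13.5,-14.5),S(629,226)),('side','s',(-105,-13.5,14.5),S(635,178)),
('top','s',(-14,120,24),T2(130,343)),('top','s',(-30,120,24),T2(140,378)),('top','s',(-30,-120,24),T2(555,253)),('top','s',(-14,-120,24),T2(545,222)),
('side','s',(-30,120,24),S(587,289)),('side','s',(-14,120,24),S(556,297)),('side','s',(-30,-120,24),S(505,62)),('side','s',(-14,-120,24),S(481,64)),
]
def loc(p,f,l):
    T={'e':easel(p),'m':mast(p,p[4]),'s':mast(p,p[3])}[f];return tr(T,l)
def res(p): return np.concatenate([proj(C[c],loc(p,f,l))-np.array(px) for c,f,l,px in obs])
r=least_squares(res,[550,20,0.25,110,200],loss='soft_l1')
print(r.x,r.cost)
for o,e in zip(obs,res(r.x).reshape(-1,2)): print(o[0],o[1],o[2],e.round(1))
np.save('p.npy',r.x)
print('slide',mast(r.x,r.x[3]).round(3).tolist());print('mark',mast(r.x,r.x[4])[:3,3])
E
python3 fit.py
```

```text
[5.65444010e+02 1.86055249e+01 2.57750860e-01 1.58233382e+02
 2.18420105e+02] 29.471198680395382
top e (180, 136, 34) [-0.7 -0.7]
top e (180, -136, 34) [-0.6 -0.8]
top e (-180, -136, 34) [0.8 2.1]
top e (-180, 136, 34) [-1.7  1.5]
side e (180, 136, 34) [-0.9  3. ]
side e (-180, 136, 34) [0.1 2.5]
side e (-180, -136, 34) [-0.8 -1.9]
top m (0, 9, 10) [0.4 0.3]
top m (0, -9, 10) [0.1 0. ]
top m (19, 9, 10) [ 0.5 -0.7]
top m (19, -9, 10) [-0.3 -0.6]
side m (0, 9, 10) [1.1 0.3]
side m (19, 9, 10) [0.7 0.9]
side m (0, 9, -10) [-0.9 -0.6]
top s (0, 13.5, 14.5) [-0.5 -0.7]
top s (0, -13.5, 14.5) [-0.3 -1.3]
top s (-105, 13.5, 14.5) [-1.4  0.1]
top s (-105, -13.5, 14.5) [ 0.1 -0.4]
side s (-105, 13.5, 14.5) [ 0.1 -1.1]
side s (-105, 13.5, -14.5) [-3.  -0.3]
side s (-105, -13.5, 14.5) [-3.1 -1.5]
top s (-14, 120, 24) [0.1 2.6]
top s (-30, 120, 24) [-0.2  0.6]
top s (-30, -120, 24) [0.1 1.3]
top s (-14, -120, 24) [0.8 2.2]
side s (-30, 120, 24) [-0.9  0.1]
side s (-14, 120, 24) [ 1.5 -2.4]
side s (-30, -120, 24) [-0.2 -1.3]
side s (-14, -120, 24) [ 1.  -2.5]
slide [[0.897, -0.255, -0.362, 552.594], [0.236, 0.967, -0.095, 15.218], [0.375, 0.0, 0.927, 119.275], [0.0, 0.0, 0.0, 1.0]]
mark [606.55513409  29.44302038 141.82161161]
```

```bash
cat >> H.py <<'E'
from scipy.spatial.transform import Rotation as Ro
from scipy.linalg import logm,expm
def tool(s=None):
    s=s or ctrl.observe();T=np.eye(4);T[:3,:3]=Ro.from_quat(s['eef_rot']).as_matrix();T[:3,3]=s['tool_pos'];return T
def goal(M,x,y,z,sgn=1):  # TCP at slide coords, tool x=-slide z, tool y=sgn*slide y
    G=np.eye(4);R=M[:3,:3];G[:3,:3]=np.c_[-R[:,2],sgn*R[:,1],sgn*R[:,0]];G[:3,3]=tr(M,(x,y,z));return G
def screw(T,G,n):
    D=np.real(expm(logm(np.linalg.inv(T)@G)/n));return D
E
python3 - <<'E'
from H import *
p=np.load('p.npy');T=tool();print(T.round(3))
c=optics.get_calibration('wrist');cam=-c['R'].T@c['t'];print('cam in tool',T[:3,:3].T@(cam-T[:3,3]),(T[:3,:3].T@c['R'].T).round(2))
M=mast(p,p[3])
for sgn in(1,-1):
    G=goal(M,-50,-18,110,sgn);print(sgn,G.round(3).tolist())
    d=Ro.from_matrix(T[:3,:3].T@G[:3,:3]).as_rotvec();print('rel rot',np.degrees(d), 'shift tool',T[:3,:3].T@(G[:3,3]-T[:3,3]))
for n in('mug0','j'): pass
c=optics.get_calibration('top');d=np.load('pics/top0.npy')
for n,u,v in[('mug',405,182),('jar',490,150),('bottle',155,165),('topholder',277,80)]: print(n,d[v,u],deproj(c,u,v,d[v,u]).round())
E
```

```text
[[-0.00000e+00  3.91000e-01 -9.20000e-01  2.63928e+02]
 [ 1.00000e-03 -9.20000e-01 -3.91000e-01 -6.21107e+02]
 [-1.00000e+00 -1.00000e-03 -0.00000e+00  2.30740e+02]
 [ 0.00000e+00  0.00000e+00  0.00000e+00  1.00000e+00]]
cam in tool [-142.71221995    1.43475442  -70.9973061 ] [[ 0.   -0.28  0.96]
 [ 1.    0.   -0.  ]
 [-0.    0.96  0.28]]
1 [[0.362, -0.255, 0.897, 472.509], [0.095, 0.967, 0.236, -24.508], [-0.927, 0.0, 0.375, 202.535], [0.0, 0.0, 0.0, 1.0]]
rel rot [-168.73386373   -2.44064774   32.79957539] shift tool [  28.63917974 -467.49892793 -425.27161878]
-1 [[0.362, 0.255, -0.897, 472.509], [0.095, -0.967, -0.236, -24.508], [-0.927, -0.0, -0.375, 202.535], [0.0, 0.0, 0.0, 1.0]]
rel rot [ 8.14059432 21.9624446   1.63424649] shift tool [  28.63917974 -467.49892793 -425.27161878]
mug 1328.1061 [ 598. -234.    7.]
jar 1332.3293 [ 680. -471.    2.]
bottle 1224.4626 [645. 413. 129.]
topholder 1090.5446 [807.  85. 267.]
```

```bash
cat > plan.py <<'E'
import sys
from H import *
# usage: plan.py s x y z n : TCP goal in slide coords with slide at mast position s (or 'slide','mark')
p=np.load('p.npy');s={'slide':p[3],'mark':p[4]}.get(sys.argv[1]) or float(sys.argv[1])
x,y,z=map(float,sys.argv[2:5]);n=int(sys.argv[5]);st=ctrl.observe();T=tool(st)
M=mast(p,s);G=goal(M,x,y,z,-1);D=screw(T,G,n)
print('t',round(st['t'],2),'grip',round(st['grip_width'],3),'F',st['wrist_force'].round(1),'now in slide',(np.linalg.inv(M)@np.r_[T[:3,3],1])[:3].round(1))
print('row',D[:3,3].round(2)/1000,Ro.from_matrix(D[:3,:3]).as_rotvec().round(4))
X=T.copy();o=[]
for i in range(n): X=X@D;o.append(X[:3,3].round().tolist())
print(o[::4])
print('tool force',(T[:3,:3].T@st['wrist_force']).round(1))
E
python3 plan.py slide -50 -18 110 20
```

```text
t 0.15 grip 1.0 F [ 0.3 -0.4 -0.5] now in slide [-367.4 -541.7  268.7]
row [ 0.00488 -0.02481 -0.01919] [0.0071 0.0192 0.0014]
[[272.0, -591.0, 226.0], [307.0, -470.0, 210.0], [346.0, -349.0, 200.0], [389.0, -230.0, 195.0], [436.0, -112.0, 197.0]]
tool force [ 0.5  0.5 -0.1]
```

```bash
python3 -m creep '[[[0,0.005,-0.025,-0.019,0.007,0.019,0.0015],[0,0.005,-0.025,-0.019,0.007,0.019,0.0015],[0,0.005,-0.025,-0.019,0.007,0.019,0.0015],[0,0.005,-0.025,-0.019,0.007,0.019,0.0015],[0,0.005,-0.025,-0.019,0.007,0.019,0.0015],[0,0.005,-0.025,-0.019,0.007,0.019,0.0015],[0,0.005,-0.025,-0.019,0.007,0.019,0.0015],[0,0.005,-0.025,-0.019,0.007,0.019,0.0015],[0,0.005,-0.025,-0.019,0.007,0.019,0.0015],[0,0.005,-0.025,-0.019,0.007,0.019,0.0015],[0,0.005,-0.025,-0.019,0.007,0.019,0.0015],[0,0.005,-0.025,-0.019,0.007,0.019,0.0015]]]'; python3 plan.py slide -50 -18 110 10;  python3 plan.py slide -50 -18 110 12
```

```text
t: 1.15
tool_pos: [376.7, -246.0, 187.9]
eef_rot: [0.777, 0.12, -0.611, 0.094]
wrist_force: [0.4, -0.0, -0.2]
grip_width: 1.003
t 1.15 grip 1.003 F [ 0.4 -0.  -0.2] now in slide [-193.8 -207.7  152.3]
row [ 0.00319 -0.01857 -0.01516] [0.0046 0.0147 0.0015]
[[386.0, -224.0, 188.0], [424.0, -135.0, 192.0], [463.0, -46.0, 200.0]]
tool force [ 0.3  0.1 -0.3]
t 1.15 grip 1.003 F [ 0.4 -0.  -0.2] now in slide [-193.8 -207.7  152.3]
row [ 0.00268 -0.01548 -0.01263] [0.0038 0.0122 0.0012]
[[384.0, -227.0, 188.0], [416.0, -153.0, 191.0], [448.0, -79.0, 197.0]]
tool force [ 0.3  0.1 -0.3]
```

```bash
python3 -m creep '[[[0,0.003,-0.0185,-0.015,0.0046,0.0147,0.0015],[0,0.003,-0.0185,-0.015,0.0046,0.0147,0.0015],[0,0.003,-0.0185,-0.015,0.0046,0.0147,0.0015],[0,0.003,-0.0185,-0.015,0.0046,0.0147,0.0015],[0,0.003,-0.0185,-0.015,0.0046,0.0147,0.0015],[0,0.003,-0.0185,-0.015,0.0046,0.0147,0.0015],[0,0.003,-0.0185,-0.015,0.0046,0.0147,0.0015],[0,0.003,-0.0185,-0.015,0.0046,0.0147,0.0015],[0,0.003,-0.0185,-0.015,0.0046,0.0147,0.0015],[0,0.003,-0.0185,-0.015,0.0046,0.0147,0.0015],[0,0,0,0,0,0,0]]]'; python3 plan.py slide -50 -18 110 2; python3 - <<'E'
from H import *
T=tool();c=optics.get_calibration('wrist');im,d=optics.camera('wrist');cv2.imwrite('pics/w1.png',im);np.savez('pics/w1.npz',T=T,d=d,**c)
E
```

```text
t: 2.07
tool_pos: [472.7, -9.4, 204.6]
eef_rot: [0.825, 0.107, -0.55, 0.07]
wrist_force: [0.8, -0.0, 0.2]
grip_width: 1.0
t 2.07 grip 1.0 F [ 0.8 -0.   0.2] now in slide [-45.5  -3.4 110.4]
row [0.00018 0.0073  0.00226] [-0.0009 -0.0058  0.001 ]
[[473.0, -17.0, 204.0]]
tool force [ 0.1  0.2 -0.8]
```

View pics/w1.png

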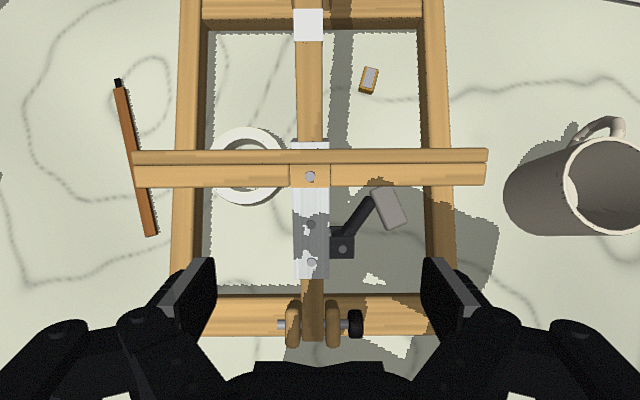

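```bash
python3 - <<'E'
import cv2
im=cv2.imread("pics/w1.png");c=im[0:150,230:390];cv2.imwrite("pics/w1a.png",cv2.resize(c,None,fx=4,fy=4,interpolation=cv2.INTER_CUBIC))
c=im[135:285,230:430];cv2.imwrite("pics/w1b.png",cv2.resize(c,None,fx=4,fy=4,interpolation=cv2.INTER_CUBIC))
E
```

```text
(no output)
```

View pics/w1a.png

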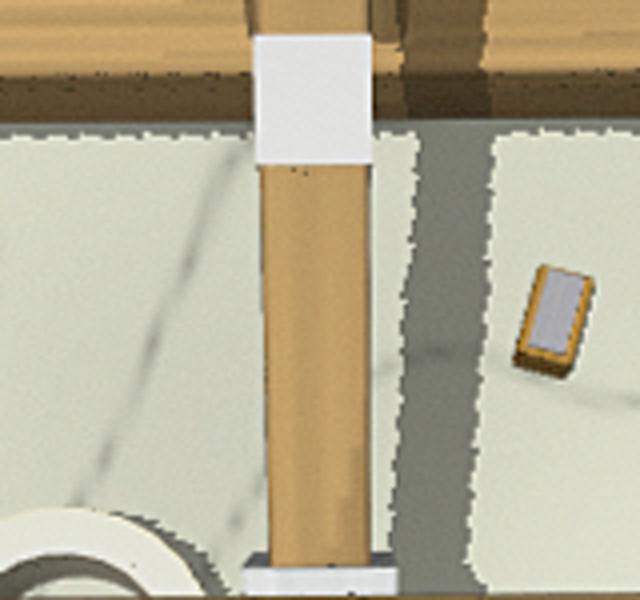

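View pics/w1b.png

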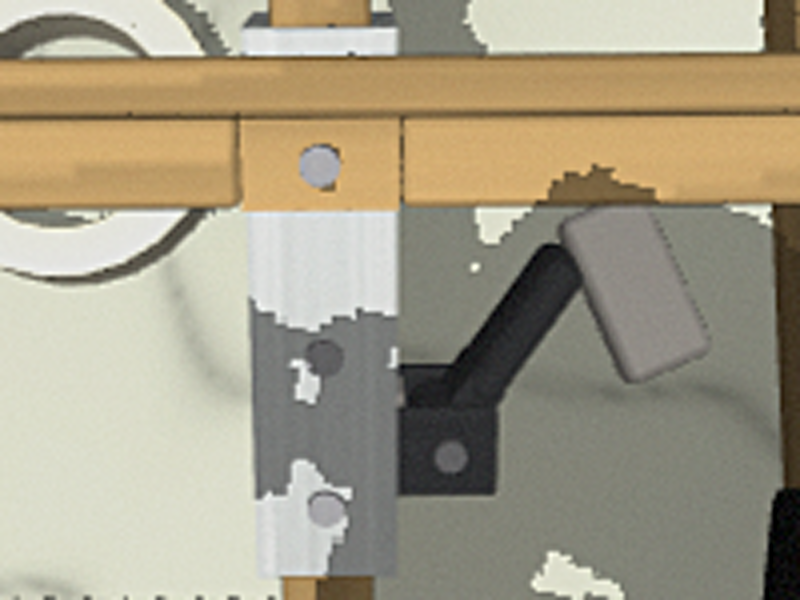

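```bash
sed -e "s/^r=least/W=np.load('pics\/w1.npz');C['wrist']={k:W[k] for k in ('intrinsics','R','t')}\nobs=[o for o in obs if not(abs(o[2][1])==120)]\nobs+=[('wrist','m',(0,9,10),(294.2,41)),('wrist','m',(0,-9,10),(323,41)),('wrist','m',(19,9,10),(293.4,8.7)),('wrist','m',(19,-9,10),(322.6,8.7)),('wrist','s',(0,13.5,14.5),(290.7,142)),('wrist','s',(0,-13.5,14.5),(329.5,142)),('wrist','s',(-105,13.5,14.5),(294.5,279.3)),('wrist','s',(-105,-13.5,14.5),(329.3,279.3)),('wrist','s',(-14,-120,24),(487,160)),('wrist','s',(-30,-120,24),(486,185)),('wrist','s',(-14,120,24),(133,164)),('wrist','s',(-30,120,24),(135,188))]\nr=least/" fit.py > fit2.py; python3 fit2.py; python3 plan.py slide -50 -18 80 3
```

```text
[5.65535614e+02 1.97964689e+01 2.64531430e-01 1.56113708e+02
 2.19943332e+02] 27.47771980939652
top e (180, 136, 34) [-1.5 -0.2]
top e (180, -136, 34) [-1.5 -1. ]
top e (-180, -136, 34) [0.7 1.6]
top e (-180, 136, 34) [-1.6  1.6]
side e (180, 136, 34) [-0.6  3.7]
side e (-180, 136, 34) [0.3 2.5]
side e (-180, -136, 34) [-1.2 -1.9]
top m (0, 9, 10) [-0.4 -0.2]
top m (0, -9, 10) [-0.7 -0.6]
top m (19, 9, 10) [-0.4 -1.3]
top m (19, -9, 10) [-1.1 -1.1]
side m (0, 9, 10) [0.5 0.6]
side m (19, 9, 10) [0.1 1.2]
side m (0, 9, -10) [-1.5 -0.3]
top s (0, 13.5, 14.5) [-0.7  0.1]
top s (0, -13.5, 14.5) [-0.5 -0.6]
top s (-105, 13.5, 14.5) [-1.3  0.8]
top s (-105, -13.5, 14.5) [0.1 0.2]
side s (-105, 13.5, 14.5) [ 0.7 -1. ]
side s (-105, 13.5, -14.5) [-2.4 -0.1]
side s (-105, -13.5, 14.5) [-2.6 -1.3]
wrist m (0, 9, 10) [0.8 0.4]
wrist m (0, -9, 10) [-0.3  0.2]
wrist m (19, 9, 10) [0.8 0.2]
wrist m (19, -9, 10) [ 0.  -0.1]
wrist s (0, 13.5, 14.5) [-0.3 -0.7]
wrist s (0, -13.5, 14.5) [ 0.2 -1. ]
wrist s (-105, 13.5, 14.5) [-0.1 -0.3]
wrist s (-105, -13.5, 14.5) [ 0.3 -0.5]
wrist s (-14, -120, 24) [2.1 2.4]
wrist s (-30, -120, 24) [0.1 0.6]
wrist s (-14, 120, 24) [-1.6  1.1]
wrist s (-30, 120, 24) [0.  0.2]
slide [[0.895, -0.261, -0.362, 550.812], [0.242, 0.965, -0.098, 15.808], [0.375, 0.0, 0.927, 118.481], [0.0, 0.0, 0.0, 1.0]]
mark [607.93549242  31.28172851 142.39222217]
t 2.12 grip 0.997 F [-1.   0.2  0.5] now in slide [-44.6  -4.8 110.6]
row [0.01018 0.00441 0.00184] [-0.0024 -0.0034 -0.0003]
[[475.0, -14.0, 194.0]]
tool force [-0.8 -0.5  0.7]
```

```bash
python3 -m creep '[[[0,0.010,0.0044,0.0018,-0.0024,-0.0034,0],[0,0.010,0.0044,0.0018,-0.0024,-0.0034,0],[0,0.010,0.0044,0.0018,-0.0024,-0.0034,0],[0,0.01,0,0,0,0,0],[0,0.01,0,0,0,0,0],[0,0.01,0,0,0,0,0],[0,0,0,0,0,0,0]]]'; python3 plan.py slide -50 -18 -12.7 5;python3 - <<'E'
from H import *
T=tool();c=optics.get_calibration('wrist');im,d=optics.camera('wrist');cv2.imwrite('pics/w2.png',im);np.savez('pics/w2.npz',T=T,d=d,**c)
E
```

```text
t: 2.7
tool_pos: [493.0, -23.3, 137.9]
eef_rot: [0.821, 0.108, -0.557, 0.073]
wrist_force: [-0.7, -0.2, -0.1]
grip_width: 1.001
t 2.7 grip 1.001 F [-0.7 -0.2 -0.1] now in slide [-54.  -22.6  42.7]
row [ 0.01107 -0.00094 -0.00082] [-0.0006  0.0011 -0.0004]
[[497.0, -21.0, 128.0], [515.0, -12.0, 88.0]]
tool force [-0.2  0.   0.7]
```

View pics/w2.png

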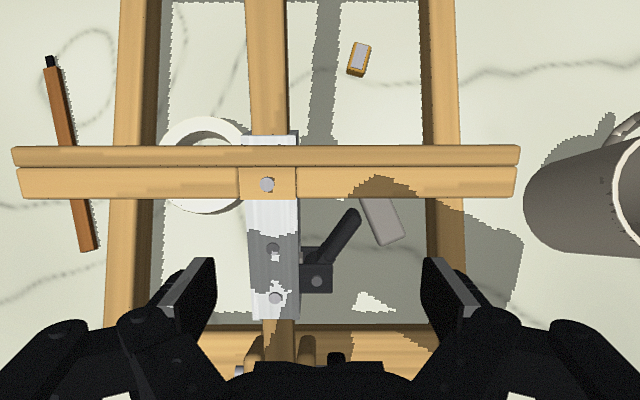

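```bash
python3 -m creep '[[[0,0.011,-0.001,-0.0005,0,0.001,0],[0,0.011,-0.001,-0.0005,0,0.001,0],[0,0.011,-0.001,-0.0005,0,0.001,0],[0,0.011,-0.001,-0.0005,0,0.001,0],[0,0.010,-0.001,-0.0005,0,0.001,0],[0,0,0,0,0,0,0]]]'; python3 plan.py slide -46 -18 -12.7 2;python3 - <<'E'
from H import *
T=tool();c=optics.get_calibration('wrist');im,d=optics.camera('wrist');cv2.imwrite('pics/w3.png',im);np.savez('pics/w3.npz',T=T,d=d,**c)
E
```

```text
t: 3.25
tool_pos: [515.5, -12.1, 88.7]
eef_rot: [0.823, 0.108, -0.553, 0.073]
wrist_force: [-0.1, 0.2, -0.8]
grip_width: 1.0
t 3.25 grip 1.0 F [-0.1  0.2 -0.8] now in slide [-49.5 -17.7 -12.2]
row [ 0.00028  0.00016 -0.00176] [-0.0012 -0.0016 -0.0016]
[[517.0, -12.0, 89.0]]
tool force [ 0.7 -0.2  0.3]
```

View pics/w3.png

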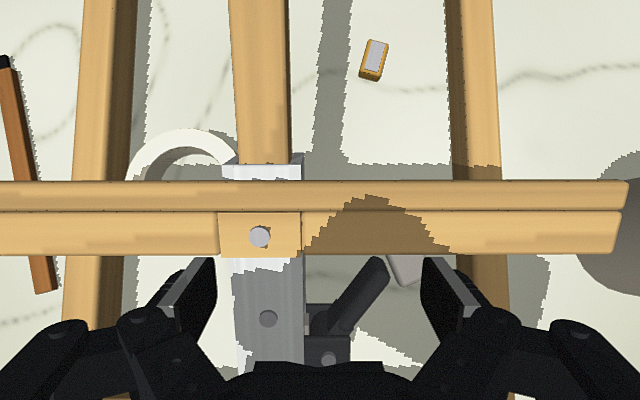

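```bash
python3 -m creep '[[[0,0,0,-0.006,-0.001,-0.001,-0.001],[0,0,0,-0.006,-0.001,-0.001,-0.001],[0,0,0,-0.006,0,0,0],[0,0,0,-0.006,0,0,0],[0,0,0,-0.006,0,0,0],[0,0,0,-0.006,0,0,0],[0,0,0,-0.006,0,0,0],[0,0,0,-0.006,0,0,0],[0,0,0,0,0,0,0]]]'; python3 plan.py mark -41 -18 -12.7 2;python3 - <<'E'
from H import *
T=tool();c=optics.get_calibration('wrist');im,d=optics.camera('wrist');cv2.imwrite('pics/w4.png',im);np.savez('pics/w4.npz',T=T,d=d,**c)
E
```

```text
t: 4.05
tool_pos: [563.6, 0.5, 112.0]
eef_rot: [0.823, 0.109, -0.553, 0.074]
wrist_force: [-0.7, -0.9, 0.4]
grip_width: 1.001
t 4.05 grip 1.001 F [-0.7 -0.9  0.4] now in slide [-58.5 -18.1  -9.1]
row [ 1.82e-03 -5.00e-05 -8.74e-03] [ 0.0001 -0.0014 -0.0008]
[[572.0, 3.0, 114.0]]
tool force [-0.8  0.6  0.7]
```

View pics/w4.png

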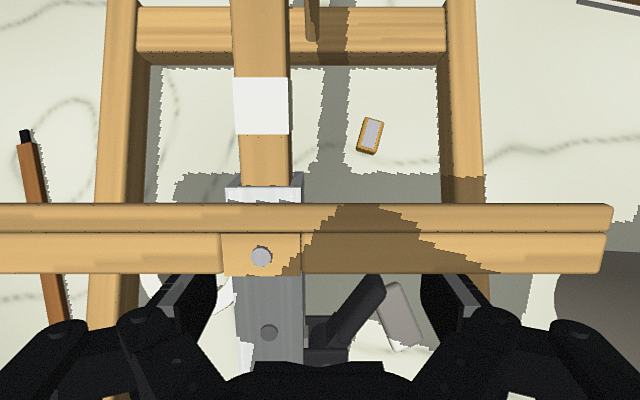

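```bash
cat > gap.py <<'E'
import sys
from H import *
# gap.py file u_tape v_tape u_sl v_sl  -> mast coordinate by ray/plane intersection (z=10 tape, z=14.5 sleeve)
W=np.load(sys.argv[1]);p=np.load('p.npy');M=mast(p,0);cam=-W['R'].T@W['t']
def hit(u,v,z):
    r=W['R'].T@np.linalg.inv(W['intrinsics'])@[u,v,1];Mi=np.linalg.inv(M);o=(Mi@np.r_[cam,1])[:3];d=Mi[:3,:3]@r
    return o+d*(z-o[2])/d[2]
a=list(map(float,sys.argv[2:6]));h1=hit(a[0],a[1],10);h2=hit(a[2],a[3],14.5)
print('tape',h1.round(1),'sleeve',h2.round(1),'gap',(h1-h2)[0].round(2));print('pmark',p[4])
E
python3 gap.py pics/w4.npz 263 134 263 188
python3 gap.py pics/w1.npz 308 41 308 142
python3 - <<'E'
import cv2
im=cv2.imread("pics/w4.png");c=im[110:210,200:340];cv2.imwrite("pics/w4a.png",cv2.resize(c,None,fx=5,fy=5,interpolation=cv2.INTER_CUBIC))
E
```

```text
tape [2.203e+02 1.000e-01 1.000e+01] sleeve [2.018e+02 2.000e-01 1.450e+01] gap 18.52
pmark 219.94333153146047
tape [220.1   0.6  10. ] sleeve [155.6   1.4  14.5] gap 64.56
pmark 219.94333153146047
```

View pics/w4a.png

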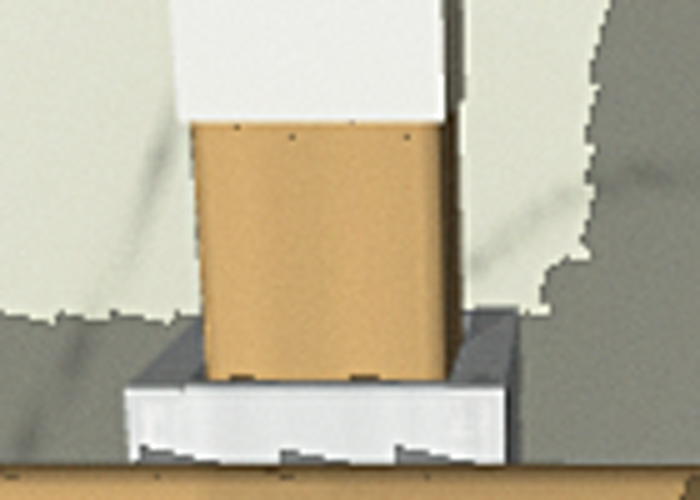

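```bash
python3 gap.py pics/w4.npz 263 134.5 263 187.2; python3 -m creep '[[[0,0.0015,0,-0.004,0,-0.001,0],[0,0.0015,0,-0.004,0,-0.001,0],[0,0.0015,0,-0.004,0,-0.001,0],[0,0.0008,0,-0.002,0,0,0],[0,0.0005,0,0,0,0,0]]]'; python3 plan.py mark -41 -18 -12.7 2;python3 - <<'E'
from H import *
T=tool();c=optics.get_calibration('wrist');im,d=optics.camera('wrist');cv2.imwrite('pics/w5.png',im);np.savez('pics/w5.npz',T=T,d=d,**c)
c=im[120:240,180:340];cv2.imwrite("pics/w5a.png",cv2.resize(c,None,fx=5,fy=5,interpolation=cv2.INTER_CUBIC))
E
```

```text
tape [2.202e+02 1.000e-01 1.000e+01] sleeve [2.021e+02 2.000e-01 1.450e+01] gap 18.05
pmark 219.94333153146047
t: 4.52
tool_pos: [579.3, 4.5, 112.1]
eef_rot: [0.822, 0.108, -0.554, 0.074]
wrist_force: [-1.0, 0.3, 0.5]
grip_width: 1.002
t 4.52 grip 1.002 F [-1.   0.3  0.5] now in slide [-43.5 -18.3 -15.1]
row [-0.00119 -0.00016 -0.00124] [ 0.0001  0.     -0.0012]
[[580.0, 5.0, 114.0]]
tool force [-0.8 -0.5  0.6]
```

View pics/w5a.png

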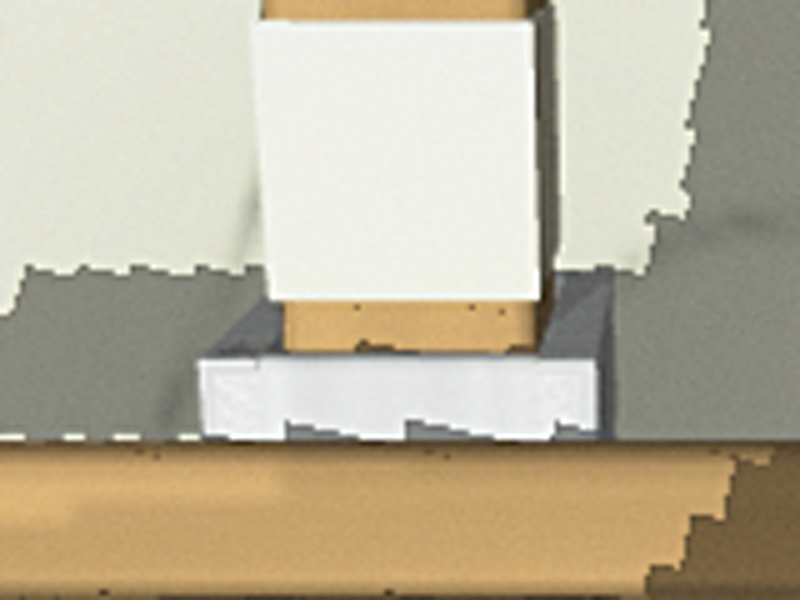

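View pics/w5.png

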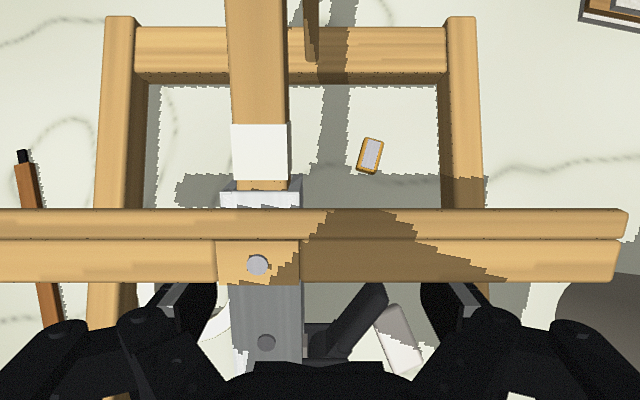

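```bash
python3 gap.py pics/w5.npz 260 179.8 260 191.4
```

```text
tape [220.3   0.6  10. ] sleeve [217.3   0.   14.5] gap 2.97
pmark 219.94333153146047
```

```bash
python3 -m creep '[[[0,-0.001,0,-0.0015,0,0,0],[0,-0.001,0,-0.0015,0,0,0],[0,0,0,0,0,0,0]]]'; python3 plan.py mark -40.8 -6.75 -12.7 3;python3 - <<'E'
from H import *
T=tool();c=optics.get_calibration('wrist');im,d=optics.camera('wrist');cv2.imwrite('pics/w6.png',im);np.savez('pics/w6.npz',T=T,d=d,**c)
c=im[120:240,180:340];cv2.imwrite("pics/w6a.png",cv2.resize(c,None,fx=5,fy=5,interpolation=cv2.INTER_CUBIC))
E
```

```text
t: 4.82
tool_pos: [580.7, 5.1, 114.3]
eef_rot: [0.821, 0.109, -0.555, 0.074]
wrist_force: [-0.8, -1.1, 0.4]
grip_width: 1.0
t 4.82 grip 1.0 F [-0.8 -1.1  0.4] now in slide [-41.2 -18.1 -13.6]
row [-0.00031 -0.00379 -0.00014] [-0.      0.0005 -0.0006]
[[580.0, 9.0, 115.0]]
tool force [-0.8  0.8  0.8]
```

View pics/w6a.png

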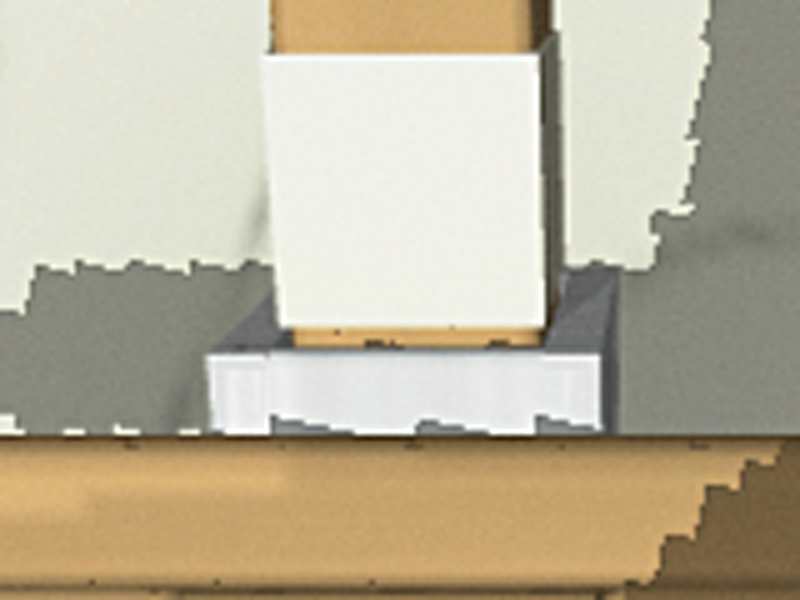

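```bash
python3 gap.py pics/w6.npz 262 185.2 262 190.4
```

```text
tape [220.3   0.4  10. ] sleeve [ 2.196e+02 -2.000e-01  1.450e+01] gap 0.7
pmark 219.94333153146047
```

```bash
python3 -m creep '[[[0,0,-0.004,-0.0005,0,0,0],[0,0,-0.004,-0.0002,0,0,0],[0,0,-0.0035,0,0,0,0],[0,0,0,0,0,0,0]]]' 40; python3 plan.py mark -40.5 -6.75 -12.7 1;python3 - <<'E'
from H import *
T=tool();c=optics.get_calibration('wrist');im,d=optics.camera('wrist');cv2.imwrite('pics/w7.png',im);np.savez('pics/w7.npz',T=T,d=d,**c)
c=im[120:240,200:360];cv2.imwrite("pics/w7a.png",cv2.resize(c,None,fx=5,fy=5,interpolation=cv2.INTER_CUBIC))
E
```

```text
t: 5.2
tool_pos: [578.0, 17.2, 114.7]
eef_rot: [0.822, 0.108, -0.555, 0.074]
wrist_force: [-1.2, -1.1, -2.2]
grip_width: 1.005
t 5.2 grip 1.005 F [-1.2 -1.1 -2.2] now in slide [-40.6  -5.8 -13.4]
row [-0.00071  0.00096 -0.0001 ] [-0.0003  0.0012 -0.0024]
[[578.0, 16.0, 115.0]]
tool force [1.5 0.8 2.2]
```

View pics/w7a.png

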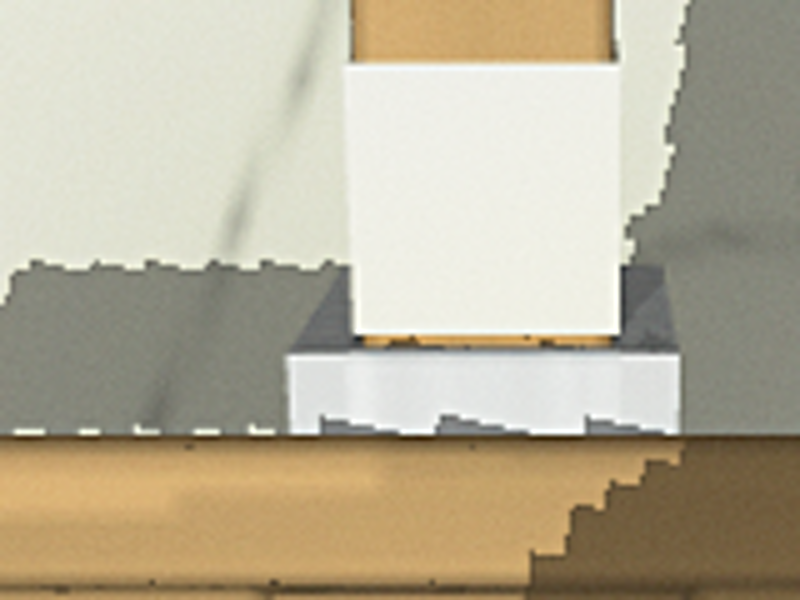

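View pics/w7.png

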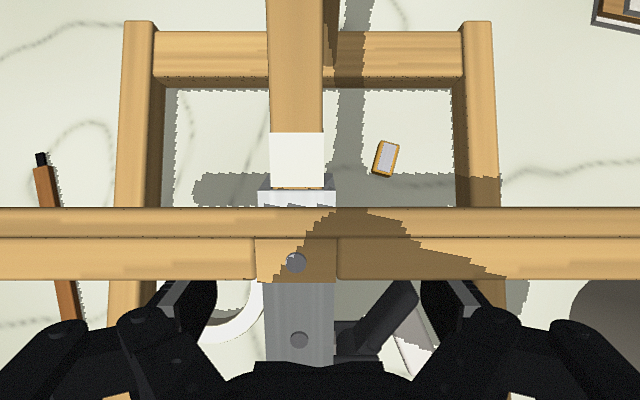

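```bash
python3 gap.py pics/w7.npz 297 186.8 297 190.4; python3 -m creep '[[[60,0,0.001,-0.0002,0,0,-0.001],[90,0,0,0,0,0,0],[110,0,0,0,0,0,0],[130,0,0,0,0,0,0]]]' 40; python3 plan.py mark -40.5 -6.75 -12.7 1;python3 - <<'E'
from H import *
T=tool();c=optics.get_calibration('wrist');im,d=optics.camera('wrist');cv2.imwrite('pics/w8.png',im);np.savez('pics/w8.npz',T=T,d=d,**c)
c=im[120:240,200:360];cv2.imwrite("pics/w8a.png",cv2.resize(c,None,fx=5,fy=5,interpolation=cv2.INTER_CUBIC))
E
```

```text
tape [220.2   0.4  10. ] sleeve [2.201e+02 1.000e-01 1.450e+01] gap 0.12
pmark 219.94333153146047
t: 5.58
tool_pos: [579.1, 17.0, 117.0]
eef_rot: [0.822, 0.11, -0.554, 0.073]
wrist_force: [-8.3, 28.2, 2.4]
grip_width: 0.497
t 5.58 grip 0.497 F [-8.3 28.2  2.4] now in slide [-38.8  -6.2 -11.7]
row [0.00097 0.00055 0.0017 ] [-0.0001 -0.0017  0.0007]
[[578.0, 16.0, 115.0]]
tool force [ -2.4 -29.4  -0.3]
```

View pics/w8a.png

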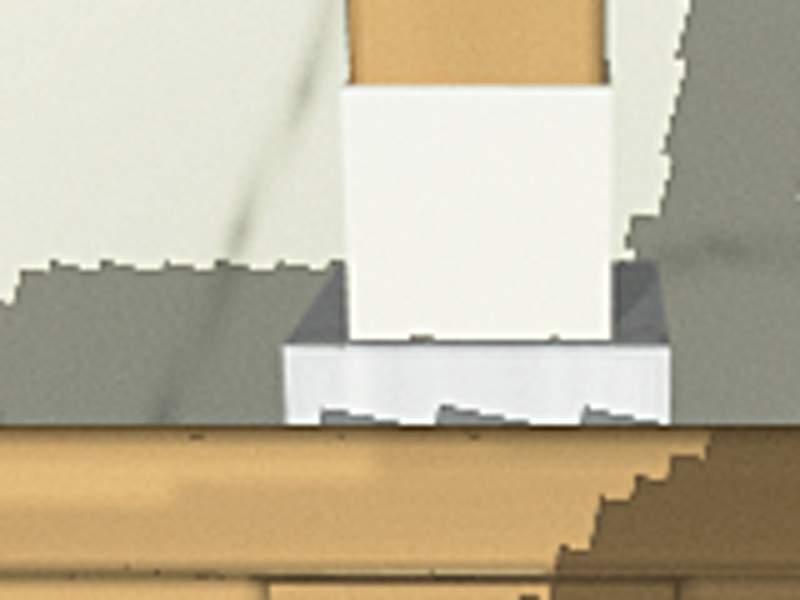

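View pics/w8.png

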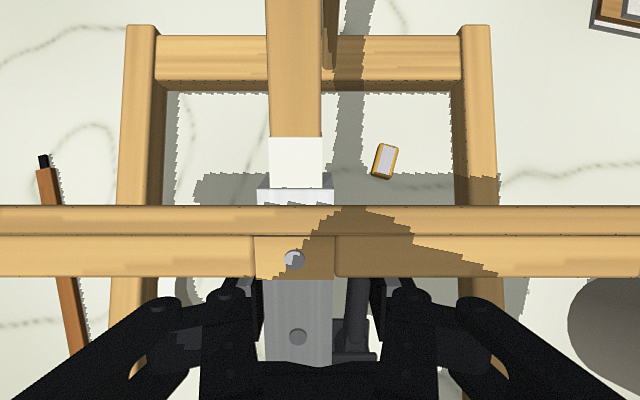

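```bash
python3 gap.py pics/w8.npz 297 188 297 188.8; python3 -m creep '[[[115,0.0005,-0.001,0.0012,0,-0.0015,0],[112,0.0003,0,0.0005,0,0,0],[112,0,0,0,0,0,0]]]' 40; python3 plan.py mark -40.5 -6.75 -12.7 1;python3 - <<'E'
from H import *
T=tool();c=optics.get_calibration('wrist');im,d=optics.camera('wrist');cv2.imwrite('pics/w9.png',im);np.savez('pics/w9.npz',T=T,d=d,**c)
c=im[120:240,200:360];cv2.imwrite("pics/w9a.png",cv2.resize(c,None,fx=5,fy=5,interpolation=cv2.INTER_CUBIC))
E
```

```text
tape [221.1   0.   10. ] sleeve [222.   -0.3  14.5] gap -0.87
pmark 219.94333153146047
t: 5.88
tool_pos: [577.6, 18.8, 116.1]
eef_rot: [0.822, 0.111, -0.554, 0.073]
wrist_force: [-1.5, 0.1, 0.2]
grip_width: 0.563
t 5.88 grip 0.563 F [-1.5  0.1  0.2] now in slide [-40.   -4.1 -12.2]
row [0.00049 0.00264 0.00046] [ 0.0005 -0.001   0.0028]
[[578.0, 16.0, 115.0]]
tool force [-0.7 -0.4  1.3]
```

View pics/w9a.png

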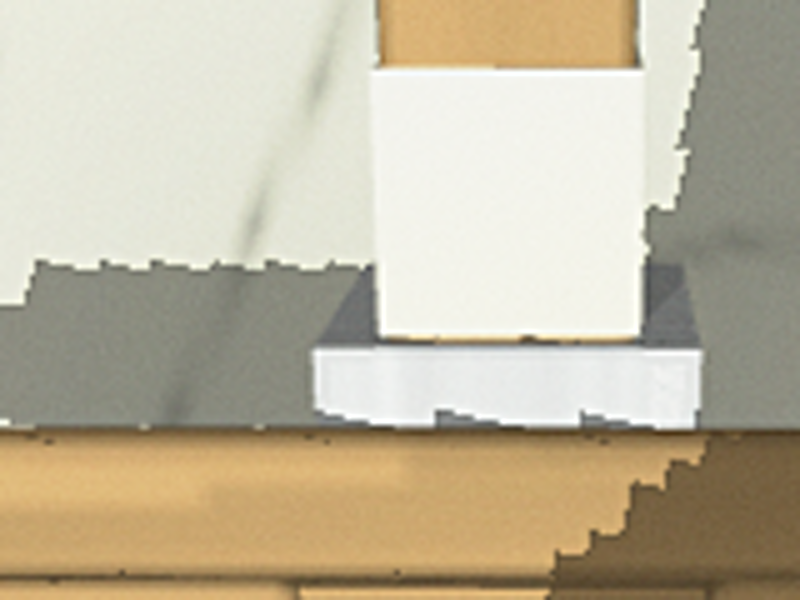

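View pics/w9.png

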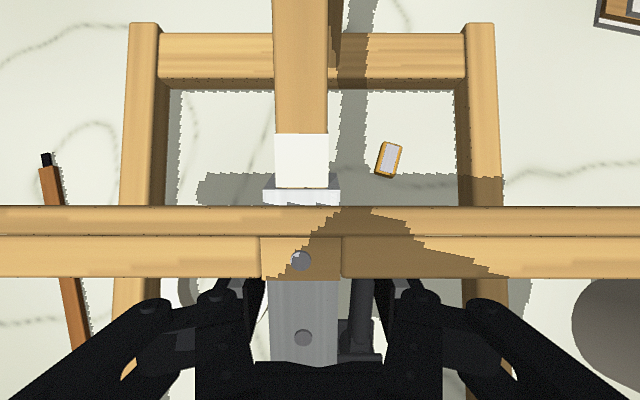

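```bash
python3 gap.py pics/w9.npz 302 187.6 302 189.4; python3 -m creep '[[[112,0.0003,0.0012,0.0007,0,-0.0005,0.001],[120,0,0,0,0,0,0],[124,0,0,0,0,0,0],[126,0,0,0,0,0,0]]]' 40; python3 plan.py mark -40.5 -6.75 -12.7 1;python3 - <<'E'
from H import *
T=tool();c=optics.get_calibration('wrist');im,d=optics.camera('wrist');cv2.imwrite('pics/w10.png',im);np.savez('pics/w10.npz',T=T,d=d,**c)
c=im[120:240,200:360];cv2.imwrite("pics/w10a.png",cv2.resize(c,None,fx=5,fy=5,interpolation=cv2.INTER_CUBIC))
E
```

```text
tape [220.1   0.3  10. ] sleeve [2.206e+02 1.000e-01 1.450e+01] gap -0.51
pmark 219.94333153146047
t: 6.27
tool_pos: [577.5, 16.6, 115.2]
eef_rot: [0.822, 0.11, -0.554, 0.073]
wrist_force: [-1.6, 0.8, 0.6]
grip_width: 0.511
t 6.27 grip 0.511 F [-1.6  0.8  0.6] now in slide [-41.   -6.2 -12.7]
row [-2.0e-05  5.7e-04 -4.8e-04] [-0.     -0.0001  0.001 ]
[[578.0, 16.0, 115.0]]
tool force [-1.  -1.2  1.1]
```

View pics/w10a.png

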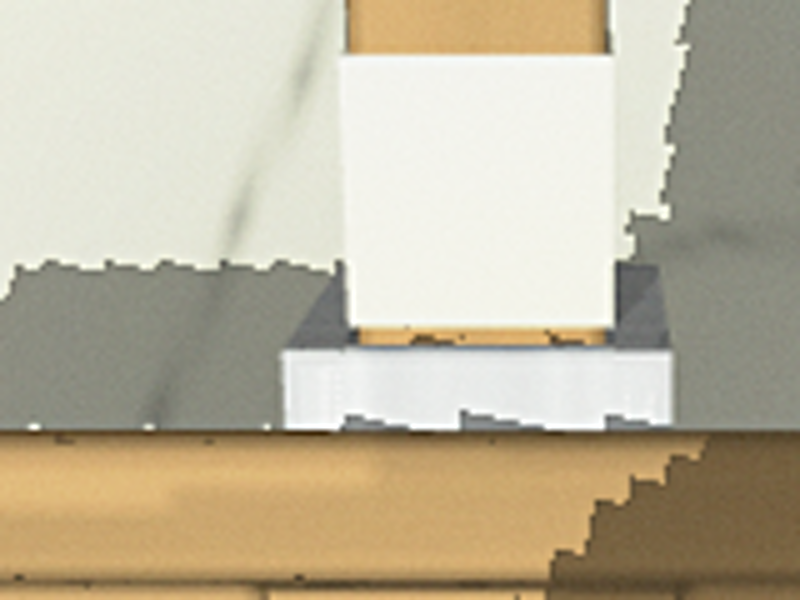

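```bash
python3 gap.py pics/w10.npz 297 185.4 297 190;  python3 -m creep '[[[127,0,-0.0008,-0.0004,0,0,0],[129,0,0,0,0,0,0],[131,0,0,0,0,0,0]]]' 40; python3 plan.py mark -40.5 -6.75 -12.7 1;python3 - <<'E'
from H import *
T=tool();c=optics.get_calibration('wrist');im,d=optics.camera('wrist');cv2.imwrite('pics/w11.png',im);np.savez('pics/w11.npz',T=T,d=d,**c)
c=im[120:240,200:360];cv2.imwrite("pics/w11a.png",cv2.resize(c,None,fx=5,fy=5,interpolation=cv2.INTER_CUBIC))
E
```

```text
tape [220.1  -0.   10. ] sleeve [219.6  -0.3  14.5] gap 0.51
pmark 219.94333153146047
t: 6.57
tool_pos: [577.6, 17.4, 115.5]
eef_rot: [0.822, 0.11, -0.554, 0.073]
wrist_force: [-3.3, 1.3, 1.8]
grip_width: 0.487
t 6.57 grip 0.487 F [-3.3  1.3  1.8] now in slide [-40.6  -5.4 -12.7]
row [ 4.00e-05  1.32e-03 -7.00e-05] [-0.0002 -0.      0.0009]
[[578.0, 16.0, 115.0]]
tool force [-2.7 -2.1  2. ]
```

View pics/w11a.png

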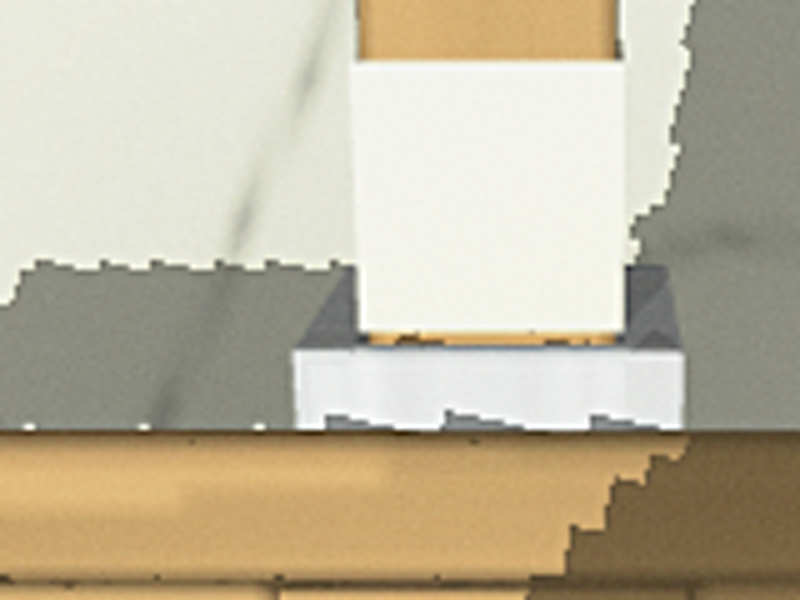

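View pics/w11.png

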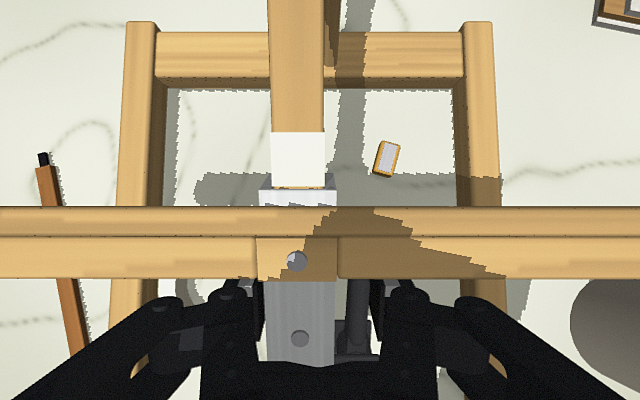

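```bash
python3 gap.py pics/w11.npz 297 186.2 297 189.8;  python3 -m creep '[[[134,0,0,0,0,0,0],[138,0,0,0,0,0,0]]]' 40; python3 plan.py mark -40.5 -6.75 -12.7 1;  python3 -m creep '[[[160,0,0,0,0,0,0],[255,0,0,0,0,0,0]]]' 40; python3 plan.py mark -40.5 -6.75 -12.7 1;python3 - <<'E'
from H import *
T=tool();c=optics.get_calibration('wrist');im,d=optics.camera('wrist');cv2.imwrite('pics/w12.png',im);np.savez('pics/w12.npz',T=T,d=d,**c)
c=im[120:240,200:360];cv2.imwrite("pics/w12a.png",cv2.resize(c,None,fx=5,fy=5,interpolation=cv2.INTER_CUBIC))
E
```

```text
tape [220.3   0.7  10. ] sleeve [220.1   0.5  14.5] gap 0.14
pmark 219.94333153146047
t: 6.78
tool_pos: [577.4, 18.3, 115.8]
eef_rot: [0.822, 0.11, -0.554, 0.073]
wrist_force: [-3.0, -0.4, 1.3]
grip_width: 0.467
t 6.78 grip 0.467 F [-3.  -0.4  1.3] now in slide [-40.4  -4.6 -12.4]
row [0.00031 0.0022  0.0001 ] [ 0.0001 -0.0001  0.0025]
[[578.0, 16.0, 115.0]]
tool force [-2.4 -0.4  2.3]
t: 6.95
tool_pos: [577.4, 18.6, 116.0]
eef_rot: [0.822, 0.111, -0.554, 0.073]
wrist_force: [-1.0, -1.6, -0.7]
grip_width: 0.455
t 6.95 grip 0.455 F [-1.  -1.6 -0.7] now in slide [-40.3  -4.3 -12.2]
row [0.00048 0.00246 0.00016] [ 0.0007 -0.0001  0.0026]
[[578.0, 16.0, 115.0]]
tool force [0.1 1.3 1.5]
```

View pics/w12a.png

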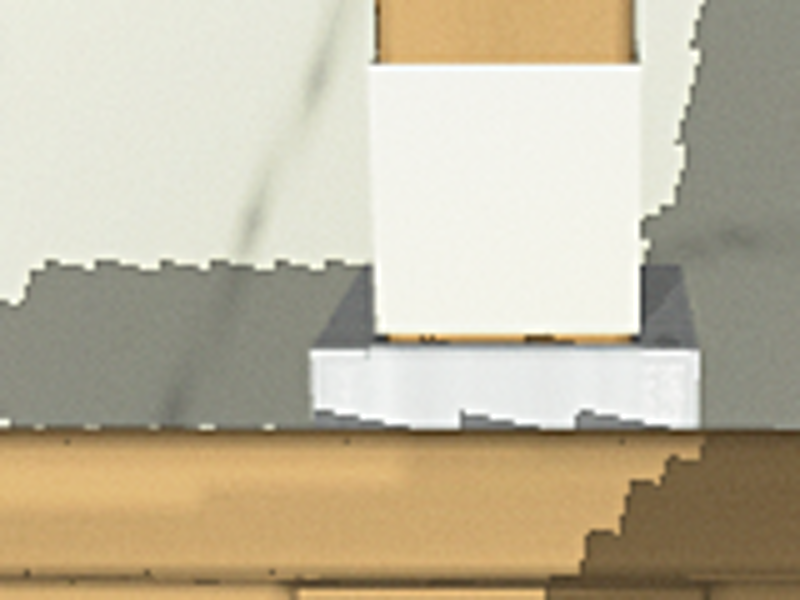

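View pics/w12.png

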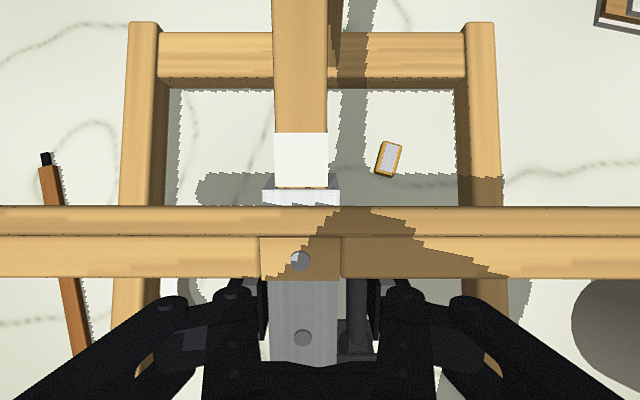

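```bash
python3 gap.py pics/w12.npz 301 186.6 301 189.6;  python3 -m creep '[[[255,0,0,0,0,0,0],[255,0,0,0,0,0,0],[255,0,0,0,0,0,0]]]' 50; python3 plan.py mark -40.5 -6.75 -12.7 1;  python3 -m creep '[[[255,0,0,0,0,0,0],[255,0,0,0,0,0,0],[255,0,0,0,0,0,0]]]' 60; python3 plan.py mark -40.5 -6.75 -12.7 1;python3 - <<'E'
from H import *
T=tool();c=optics.get_calibration('wrist');im,d=optics.camera('wrist');cv2.imwrite('pics/w13.png',im);np.savez('pics/w13.npz',T=T,d=d,**c)
c=im[120:240,200:360];cv2.imwrite("pics/w13a.png",cv2.resize(c,None,fx=5,fy=5,interpolation=cv2.INTER_CUBIC))
c=im[260:380,220:420];cv2.imwrite("pics/w13b.png",cv2.resize(c,None,fx=4,fy=4,interpolation=cv2.INTER_CUBIC))
E
```

```text
tape [220.2   0.5  10. ] sleeve [220.3   0.3  14.5] gap -0.07
pmark 219.94333153146047
t: 7.25
tool_pos: [577.3, 18.7, 116.0]
eef_rot: [0.822, 0.111, -0.554, 0.073]
wrist_force: [-2.6, 0.6, 1.0]
grip_width: 0.45
t 7.25 grip 0.45 F [-2.6  0.6  1. ] now in slide [-40.3  -4.2 -12.2]
row [0.0005  0.00257 0.00016] [ 0.0009 -0.0001  0.0027]
[[578.0, 16.0, 115.0]]
tool force [-1.8 -1.3  1.8]
t: 7.5
tool_pos: [577.3, 18.8, 116.1]
eef_rot: [0.822, 0.111, -0.554, 0.073]
wrist_force: [-3.5, 0.7, 0.7]
grip_width: 0.448
t 7.5 grip 0.448 F [-3.5  0.7  0.7] now in slide [-40.3  -4.1 -12.1]
row [0.00059 0.00269 0.00017] [0.0011 0.     0.0029]
[[578.0, 16.0, 115.0]]
tool force [-1.8 -1.6  2.7]
```

View pics/w13a.png

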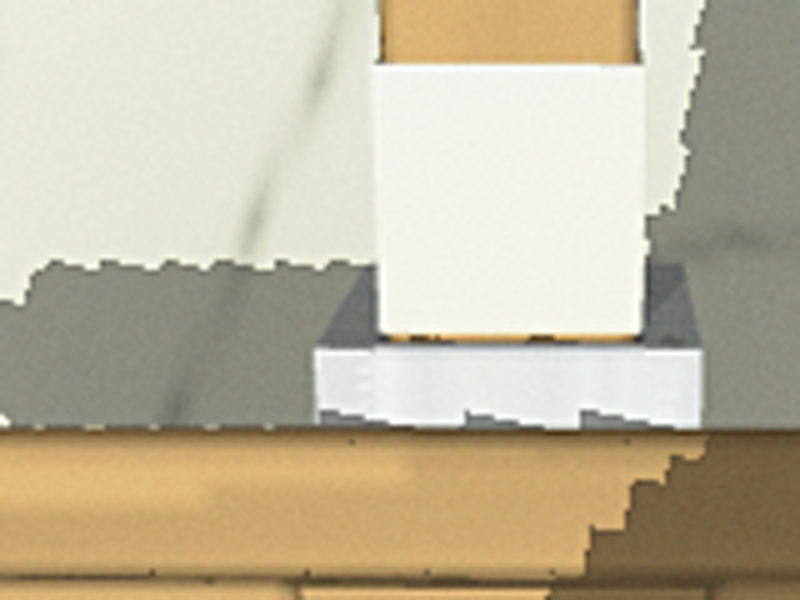

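View pics/w13b.png

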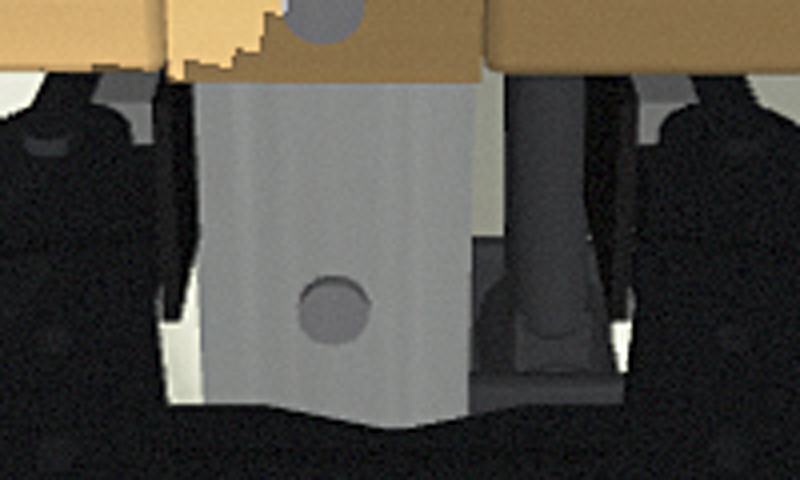

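```bash
python3 gap.py pics/w13.npz 302 186.7 302 189.6; python3 -m creep '[[[255,0,0,0,0,0,0],[255,0,0,0,0,0,0]]]' 60; python3 - <<'E'
from H import *
for n in('top','side'):
    im,d=optics.camera(n);cv2.imwrite(f'pics/{n}F.png',im)
c=im[140:290,190:390];cv2.imwrite("pics/sideFa.png",cv2.resize(c,None,fx=4,fy=4,interpolation=cv2.INTER_CUBIC))
E
python3 plan.py mark -40.5 -6.75 -12.7 1
```

```text
tape [220.2   0.4  10. ] sleeve [2.203e+02 1.000e-01 1.450e+01] gap -0.11
pmark 219.94333153146047
t: 7.72
tool_pos: [577.3, 18.8, 116.1]
eef_rot: [0.822, 0.111, -0.554, 0.073]
wrist_force: [-4.0, 1.9, 1.7]
grip_width: 0.442
t 7.82 grip 0.451 F [-4.1  1.6  2.6] now in slide [-40.3  -4.1 -12.1]
row [0.00059 0.00269 0.00018] [ 0.001 -0.     0.003]
[[578.0, 16.0, 115.0]]
tool force [-3.7 -2.7  2.3]
```

View pics/topF.png

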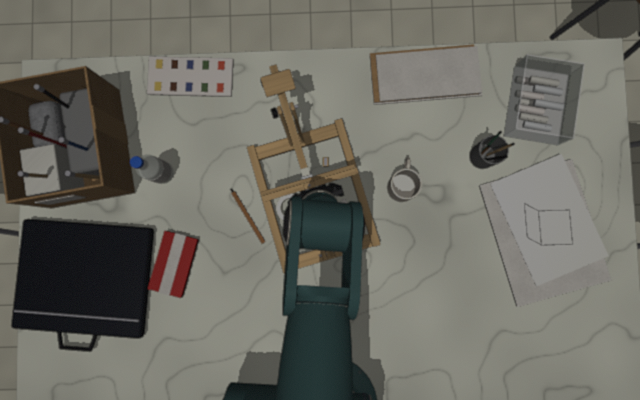

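View pics/sideFa.png

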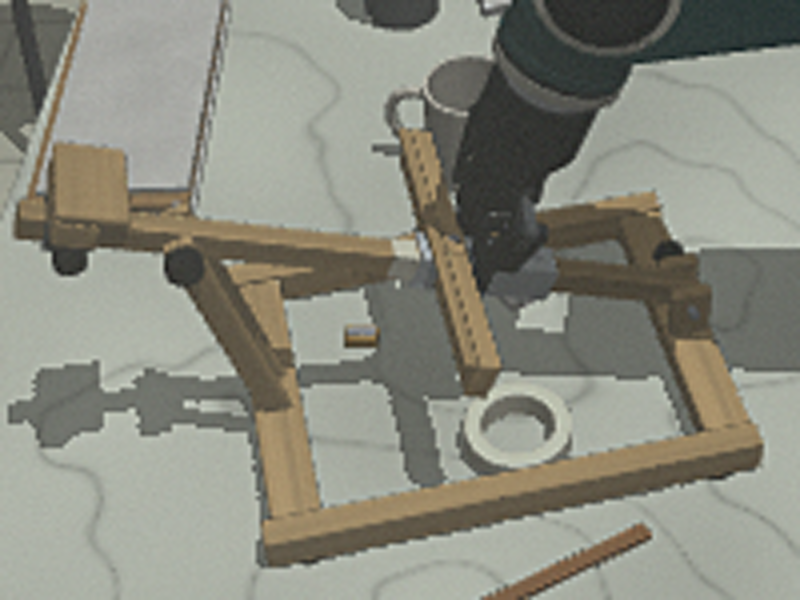

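The side view shows the sleeve end at about (420,255) in the crop, meeting the tape's lower edge. All the bystanders are where they started, so I'm handing in.

```bash
python3 - <<'E'
from workcell import ctrl
print(ctrl.job_done());s=ctrl.observe();print(s['t'],s['tool_pos'],s['grip_width'],s['wrist_force'])
E
```

```text
the job is handed in; nothing more can be done
None
the job is handed in; nothing more can be done
```

The ledge is at the tape mark with its cam lever squeezed shut, and the job was handed in with the fingers still clamped at 60 N. I put the fingers astride the sleeve below the ledge board and pushed it up about 64 mm. With it held level, I centred the jaws and closed them on the cheek and the lever.

- **Ledge at the mark:** the wrist camera put the slide's upper end within about 0.1 mm of the tape's lower edge. The calibration is only good to about 2 mm. The side view agrees.
- **Lever:** it looks parallel to the sleeve, and the opening settled at about 0.45. That is about 38 mm if the reading is linear, slightly under the 40.5 mm expected; I did not resolve this. In the image the lever tip may lean in slightly past parallel.
- **Other objects:** the top and side views show nothing visibly moved. The eraser was partly hidden by the arm in these last views.
- **Forces and time:** the wrist force was about 5 N at the end, and the job took about 7.8 s.

**First close corrected:** the left finger touched first, with about 28 N at the wrist. The ledge rode up roughly 1 mm past the mark with the lever nearly shut. I eased the jaws open a little, let the ledge back to the mark, recentred and closed again, so the lever was finally shut at the mark.

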